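# Stamp the rating plate of a tested instrument

## Task

The instrument has passed its test: take the spring hand stamp from its tray, set it squarely inside the empty framed window of the rating plate on the instrument's lid, and press the handle fully down and hold it there for a moment, firmly but without ramming it. Then lift the stamp straight off without sliding it on the plate, and stand it upright back in its tray. Leave the tape roll, the screwdriver and the jar where they are.

Things in the scene. Friction and masses are not known exactly. Their poses are not given: they have to be found in the camera images.
- stamp: Spring hand stamp, 123 mm tall, about 0.25 kg: dark rubber foot 66 x 42 x 10 mm, grey housing 62 x 38 mm to 46 mm above the foot's underside, a 17 mm gap with a thin stem, then a black upright handle block. Origin: centre of the foot's underside; z up through the handle; x along the foot's long side (half turns about z are alike). It starts upright in the tray.
- stamp_grip (a point): Centre of the upper part of the stamp's handle, where to grip it, 98 mm above the foot's underside while the handle is up. The handle block is 52 mm (along the stamp's x) x 26 mm (along its y) and reaches from 63 to 123 mm above the foot's underside; grip it from above across the 26 mm.
- stamp_handle (a joint): How far the stamp's handle is pushed down towards the foot, m: 0 = up (spring rests there), 0.010 = fully down on its stop. The spring starts to give at 4 N and needs 14 N at the stop; past the stop the stamp is rigid.
- plate: Aluminium rating plate, 130 x 76 x 3 mm, fixed flat on the instrument's lid. Origin: on its underside, under the centre of the framed window; z up; x along the plate's long side, towards the end with five short dark bars. The plate reaches from -50 to +80 mm in x and +-38 mm in y.
- window (a point): Centre of the empty window on the plate's upper face (103 mm above the bench), axes as the plate. The window is a rectangle 84 mm (x) x 60 mm (y) inside a thin dark printed line, flush with the plate; the stamp's foot goes inside it with its long side along the window's long side (either way round), 9 mm free all round.
- instrument: Cream instrument case, 220 (x) x 300 (y) x 100 mm high, fixed to the bench. Origin: centre of its underside, z up. Its lid also carries a small display near one end, flat.
- tray: Fixed grey plastic tray for the stamp, 96 (x) x 72 (y) mm outside, rim 14 mm high and 4 mm thick, inside 88 x 64 mm. Origin: centre of its underside on the bench; z up, x along its long side.
- tray_floor (a point): Centre of the tray's inner floor, 4 mm above the bench, axes as the tray.
- tape: Bystander: empty roll of tape, a red ring 100 mm across and 24 mm high lying flat. Origin: centre of its underside.
- driver: Bystander: screwdriver lying on the bench, handle towards its -x. Origin: under the middle of it.
- jar: Bystander: glass jar with a white cap, 66 mm across and 120 mm tall, standing. Origin: centre of its underside.
Mind the look-alikes: they are no part of the job. What is meant by the stamp is not brown or pink, and is the larger of those in its own colour.

How it is judged:
By the outcome, as a careful person would: the job done as asked, in the order asked, and still so for the second after the job is handed in, with the robot touching nothing.
It also fails if it takes over 48 s, if anything falls off the work surface, if the arm or the gripper's body presses on something with over 40 N, if the wrist force passes 120 N, or if a joint passes its speed limit or range.

## Robot

A 6-joint arm with a two-finger parallel gripper is mounted at the origin on the work surface. World frame = base frame: x ahead of the robot, y to its left, z up, the work surface at z = 0. Lengths are in m, angles in rad, forces in N, time in s.
With the tool pointing down it reaches from about 0.35 to 0.775 m from the base axis. Payload 5.5 kg.
Tool frame: the origin (TCP) lies at the very end of the fingers, on their centre line; the grasp point (between the pads) lies 19 mm behind it; z points along the fingers, y is the line along which they close (so a half turn about z gives the same grasp; the last joint's range is limited). The gripper opens to 85 mm and grips with 20 to 120 N. Pads are 22 mm wide; open, the fingers measure 114 mm over their backs; the gripper's body (76 mm by 85 mm) begins 54 mm behind the grasp point. The pads swing forward as they close: fully open they stand 13 mm farther back than shut.
Start: joints at [-1.377, 0.313, 0.046, 1.304, 0, 1.431], TCP at [0.188, -0.543, 0.207] pointing down, gripper open.
Joint ranges: [-2.76, 2.76], [-0.86, 1.69], [-1.03, 1.26], [-2.2, 2.34], [-1.47, 1.5], [-3.14, 3.14]. Speed limits (rad/s): [2.57, 2.57, 3.14, 3.14, 3.14, 3.14].

## Interface

Orientations are given as a unit quaternion [w, x, y, z].
In Python, from workcell import env, viewer, nets gives the robot as it stands. The module is installed in compiled form; this text tells all that it offers.
- The arm moves only by the tool send_path, called after ">>>" by a JSON object that holds its "op" and its "data", one argument or row to a line. Schema: {"type":"object","properties":{"segments":{"type":"array","items":{"type":"object","properties":{"d":{"type":"array","items":{"type":"number"},"minItems":3,"maxItems":3},"rotvec":{"type":"array","items":{"type":"number"},"minItems":3,"maxItems":3}},"additionalProperties":false},"minItems":1,"maxItems":8},"jaw":{"type":"number"},"squeeze":{"type":"number"},"only":{"type":"string"},"quiet":{"type":"boolean"},"lines":{"type":"string"}},"required":["segments"],"additionalProperties":false}. segments is a list of rows, 1 to 8 of them, each an object with the fields d (a list: dx, dy, dz in a scale on which 1.0 is 0.6 m), rotvec (a list: a rotation vector rx, ry, rz in shares of pi rad (1.0 is pi rad)); a field left out counts as zero; each row is the pose to reach, as a shift and turn from the pose commanded when the call began, along the tool's axes at that moment; what a row does not reach only later rows make up. A row lasts 1/8 s, in which the tool goes at most 0.0625 m and 0.188 rad, less where a joint would pass 70% of its speed; a pose out of reach is approached as far as the arm can. jaw is the finger opening in m, set as the call begins (left out keeps the last). The fingers move at their own pace and stop on an object; squeeze is the grip in N (left out, the last holds). Time passes only in rows, so rows that do not move let the fingers close. The tool returns the time, the measured TCP pose, the force, the opening and the grip force at its end. only (a regular expression) keeps the lines of the reply that match it, lines (a string "A,B") keeps lines A to B, and quiet returns only ok. A shift or turn number past 1, either way, is cut back to 1. Input that does not fit is refused with a message, and nothing moves.
- env.get_state(): the state, without advancing time (a new reading comes with each control period).
- viewer.read_camera(name): name is "side" or "top" or "wrist"; returns a dict with "image" (480x640x3 uint8, red, green, blue), "K" (3x3 intrinsics, pixels), "D" ([k1, k2, p1, p2, k3] as OpenCV has them; the pictures are not rectified), "R" (3x3) and "t" (3): a world point X has camera coordinates R X + t. Camera axes: x right, y down, z forward; pixel columns grow to the right and rows downward; lengths in m; the calibration is good to about 2 mm. A picture is of the moment at which its call begins. There is no depth.
- env.hand_in(): hands the job in; it is judged then, once.
Trained networks look in a picture, given as the dict that the camera call returned (one of the last four; its "shot" number tells which), for a name from the list of things; names that differ only in an ending like _2 or _b are one class to them, and where a whole thing is asked for, a point or a joint stands for the part that bears it (a point fixed in the world has none). Each returns a list of dicts, best first, with "confidence" (0 to 1); they miss things now and then, are a little off and sometimes report something else, mostly with a low value. They report only what shows in the picture. A call takes as long as a camera call. They do not tell look-alikes from the thing itself.
- nets.outline_of(label, picture): "region" (480x640 bool, what is visible of it) and "box" ([left, top, right, bottom] in pixels, round what is visible of it).
The state is a dict: "clock": time; "joint_pos": joint angles; "qvel": joint speeds; "tau": joint torques, N m; "tcp_pos": TCP position; "orientation": TCP orientation; "wrist_force": force on the tool from outside, world axes, zero at the start; "ft_torque": the same for the moment, N m; "finger_gap": finger opening in m; "grip_force": force on a finger pad.
Only numpy, scipy, OpenCV 4.12 (cv2) and the standard library are available. Lean on these libraries where they do the work, as an engineer would, in place of code of your own. Each camera call takes 0.05 s, during which the arm holds its last target. There are 200 camera calls.

## Working session

There is one attempt and no reset: what is moved stays moved. The work goes in short steps, Python scripts to look and compute and a tool call to move; the robot and the scene stay as the last step left them, time stands still between calls to the robot, and variables do not carry over. Pictures are saved under pics/ and viewed, at most 10 in all, crops included, and the job is handed in when it is done.

```bash
mkdir -p pics
```

Create h.py:
```python
import numpy as np, cv2
from workcell import env, viewer, nets
def ray(p,uv):
    q=cv2.undistortPoints(np.array([[uv]],float),p["K"],np.array(p["D"],float))[0,0]
    R=np.array(p["R"]);t=np.array(p["t"])
    return -R.T@t, R.T@np.array([q[0],q[1],1])
def onz(p,uv,z):
    o,d=ray(p,uv); return o+d*(z-o[2])/d[2]
def proj(p,X):
    R=np.array(p["R"]);return cv2.projectPoints(np.array(X,float).reshape(-1,3),cv2.Rodrigues(R)[0],np.array(p["t"],float),np.array(p["K"]),np.array(p["D"],float))[0][:,0]
def save(p,n): cv2.imwrite(f"pics/{n}.png",p["image"][:,:,::-1])
```

Create a.py:
```python
from h import *
for c in ("top","side"):
    p=viewer.read_camera(c); save(p,c+"0")
    np.savez(c+"0.npz",**{k:np.array(p[k]) for k in("image","K","D","R","t")})
    print(c,"cam at",np.round(-np.array(p["R"]).T@p["t"],3))
    for l in ("stamp","plate","tray","jar","tape","driver"):
        for d in nets.outline_of(l,p)[:5]:
            m=d["region"]; r=cv2.minAreaRect(np.argwhere(m)[:,::-1].astype(np.float32))
            print(l,round(d["confidence"],2),np.round(d["box"]),np.round(r[0]),np.round(r[1]),round(r[2]))
print(env.get_state())
```

```bash
python3 a.py
```

```text
top cam at [0.471 0.122 0.952]
stamp 0.94 [157. 200. 193. 235.] [175. 214.] [40. 23.] 70
stamp 0.93 [295. 245. 332. 291.] [314. 267.] [24. 41.] 34
stamp 0.59 [217. 221. 253. 273.] [235. 243.] [49. 23.] 66
stamp 0.55 [210. 154. 235. 198.] [222. 177.] [38. 23.] 90
plate 0.94 [442. 244. 527. 302.] [483. 274.] [46. 76.] 79
tray 0.64 [212. 221. 269. 283.] [241. 249.] [54. 41.] 65
jar 0.84 [287. 143. 330. 197.] [308. 170.] [52. 38.] 90
tape 0.77 [226. 315. 280. 379.] [252. 349.] [56. 55.] 90
side cam at [0.473 1.024 0.63 ]
stamp 0.79 [274. 249. 316. 316.] [294. 283.] [64. 39.] 84
stamp 0.73 [311. 218. 346. 285.] [329. 249.] [66. 36.] 90
stamp 0.69 [211. 266. 241. 324.] [227. 294.] [28. 50.] 0
stamp 0.65 [237. 303. 273. 356.] [251. 327.] [53. 31.] 82
stamp 0.62 [302. 361. 423. 382.] [363. 368.] [124.  17.] 6
plate 0.71 [268. 289. 330. 326.] [299. 306.] [31. 56.] 80
plate 0.62 [337. 164. 371. 186.] [354. 174.] [23. 33.] 90
tray 0.93 [268. 289. 331. 326.] [299. 306.] [29. 56.] 80
jar 0.69 [230. 211. 265. 270.] [247. 242.] [63. 32.] 87
tape 0.8 [369. 288. 423. 329.] [396. 306.] [41. 54.] 90
driver 0.67 [302. 362. 424. 382.] [363. 368.] [124.  17.] 6
{'clock': 0.7, 'joint_pos': array([-1.37661506e+00,  3.13122416e-01,  4.61488765e-02,  1.30356384e+00,
        8.88496371e-06,  1.43120297e+00]), 'qvel': array([-0.00161365, -0.0013567 ,  0.00158827, -0.00087714, -0.00050842,
       -0.00151947]), 'tau': array([ 6.23223968e-04, -4.80293798e+01,  2.98746514e+01, -2.19690460e-04,
       -1.91131649e-04, -1.63444852e-06]), 'tcp_pos': array([ 0.18839098, -0.54335459,  0.20698739]), 'orientation': array([1.29303587e-04, 9.86106595e-01, 1.66113715e-01, 7.97421966e-06]), 'wrist_force': array([-0.29946436,  0.77506878, -1.16365796]), 'ft_torque': array([ 0.01123613, -0.04417142,  0.03202614]), 'grip_force': 0.0, 'finger_gap': 0.08562709521630456}
```

View pics/top0.png

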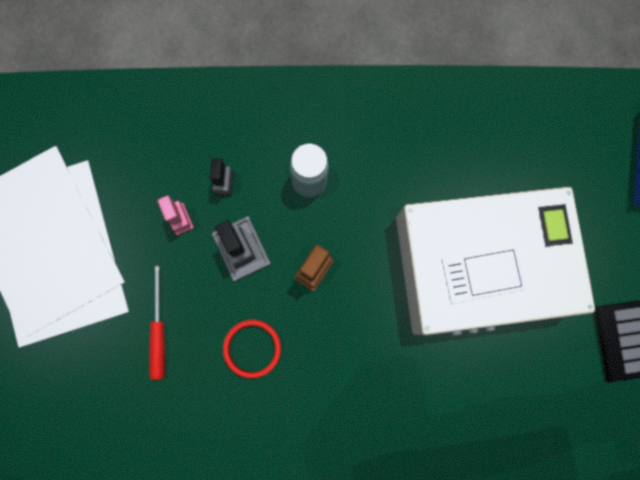

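View pics/side0.png

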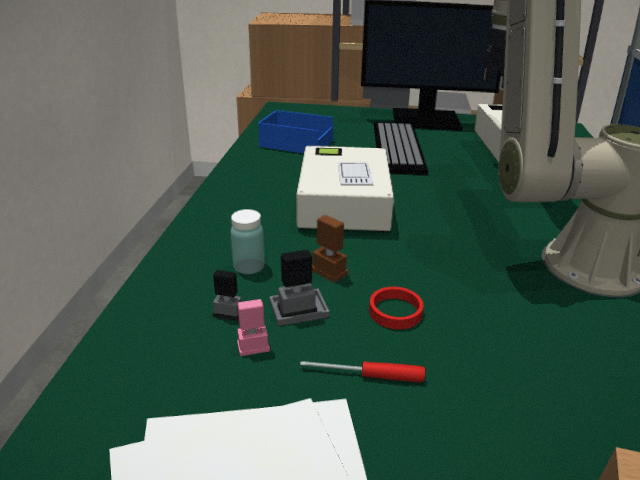

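Top view candidates: pink (175,214), brown (314,267), small black (222,177) and larger black in the tray (235,243). The last one fits: it is black, the larger of its colour, and stands in the tray. I'll confirm in an enlarged crop, shown beside the plate.

Create b.py:
```python
from h import *
p=dict(np.load("top0.npz")); im=p["image"][:,:,::-1]
a=cv2.resize(im[145:285,195:275],None,fx=4,fy=4,interpolation=cv2.INTER_CUBIC)
b=cv2.resize(im[235:310,435:535],None,fx=4.5,fy=4.5,interpolation=cv2.INTER_CUBIC)
o=np.zeros((560,775,3),np.uint8); o[:a.shape[0],:a.shape[1]]=a; o[:b.shape[0],325:325+b.shape[1]]=b[:, :450]
cv2.imwrite("pics/crop1.png",o)
# window line: dark pixels on the lid
g=cv2.cvtColor(im,cv2.COLOR_BGR2GRAY).astype(float)
print("tray/rough", onz(p,(241,249),.014), onz(p,(493,272),.103))
```

```bash
python3 b.py
```

```text
tray/rough [0.61563636 0.24587347 0.014     ] [ 0.55597332 -0.18263898  0.103     ]
```

View pics/crop1.png

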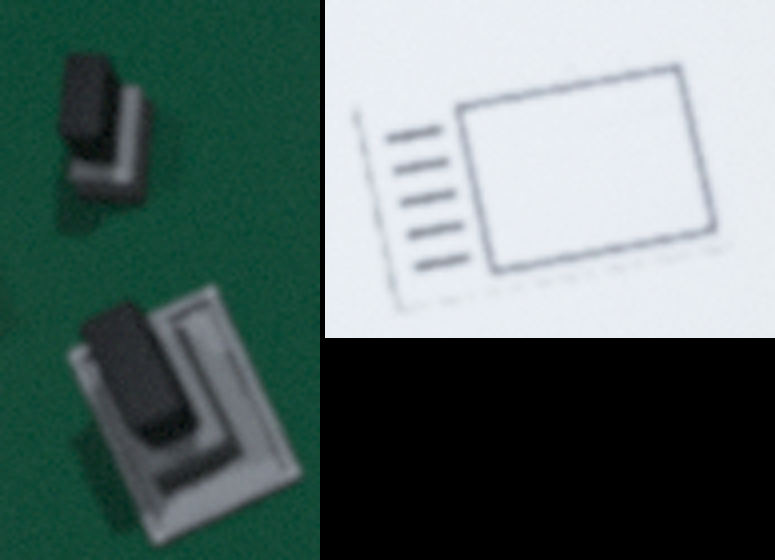

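The crop confirms it: the larger black stamp stands in the grey tray (tray corners around crop (70,352), (212,288), (300,470), (157,543)). The small one is on bare bench above it. The window frame is sharp, with its bars at the left end.

Add to h.py:
```python
from scipy.optimize import least_squares
def fitrect(p,uv,L,W,z,name):
    """corners uv cyclic, first edge uv0-uv1 is the short side; returns x,y,yaw of long axis"""
    uv=np.array(uv,float); P=np.array([onz(p,u,z) for u in uv])
    e=[np.linalg.norm(P[i]-P[(i+1)%4]) for i in range(4)]
    d=(P[3]-P[0]+P[2]-P[1]); yaw=np.arctan2(d[1],d[0]); c=P.mean(0)
    print(name,"c",np.round(c[:2],4),"yaw",round(np.degrees(yaw),2),"edges mm",np.round(np.array(e)*1000,1),"expect",W*1000,L*1000)
    return c[0],c[1],yaw
```

Create c.py:
```python
from h import *
p=dict(np.load("top0.npz"))
A=lambda l:[(195+(x+.5)/4-.5,145+(y+.5)/4-.5) for x,y in l]
B=lambda l:[(435+(x-325+.5)/4.5-.5,235+(y+.5)/4.5-.5) for x,y in l]
fitrect(p,A([(70,352),(212,288),(300,470),(157,543)]),.096,.072,.014,"tray")
fitrect(p,A([(83,325),(135,302),(192,412),(145,440)]),.052,.026,.127,"handle")
fitrect(p,B([(458,106),(494,271),(716,232),(680,66)]),.084,.060,.103,"window")
```

```bash
python3 c.py
```

Run:
```python
from h import *
from scipy.spatial.transform import Rotation as R
s=env.get_state();q=s["orientation"];print(np.round(R.from_quat(np.r_[q[1:],q[0]]).as_matrix(),3))
```

```text
tray c [0.6179 0.2463] yaw -155.19 edges mm [70.8 93.7 72.  96.7] expect 72.0 96.0
handle c [0.618  0.2498] yaw -152.41 edges mm [22.7 50.8 21.7 53.4] expect 26.0 52.0
window c [ 0.556  -0.1826] yaw -81.34 edges mm [62.  85.6 62.9 86.4] expect 60.0 84.0
[[ 0.945  0.328  0.   ]
 [ 0.328 -0.945 -0.   ]
 [-0.     0.    -1.   ]]
```

Tray, stamp and window sizes and reach check out: stamp at (0.618, 0.248) with its long axis at about 25.5°, window at (0.556, -0.183) at 98.7°. First move is towards the stamp, turning so that joint 6 stays mid-range.

The manual's scale: shifts go in shares of 0.6 m and turns go in shares of pi rad. Converting my numbers, 0.336 m is 0.56, -0.304 m is -0.5067, -1.44 rad is -0.4584.

>>> {"op": "send_path", "data": {
  "segments": [
    {"d": [0.07,-0.0633,0],"rotvec": [0,0,-0.0573]},
    {"d": [0.14,-0.1267,0],"rotvec": [0,0,-0.1146]},
    {"d": [0.21,-0.19,0],"rotvec": [0,0,-0.1719]},
    {"d": [0.28,-0.2533,0],"rotvec": [0,0,-0.2292]},
    {"d": [0.35,-0.3167,0],"rotvec": [0,0,-0.2865]},
    {"d": [0.42,-0.38,0],"rotvec": [0,0,-0.3438]},
    {"d": [0.49,-0.4433,0],"rotvec": [0,0,-0.4011]},
    {"d": [0.56,-0.5067,0],"rotvec": [0,0,-0.4584]}
  ],
  "jaw": 0.06,
  "squeeze": 80
}}

```text
clock: 1.7
tcp_pos: [0.407, -0.1444, 0.2073]
orientation: [0.001, 0.63, 0.777, 0.0]
wrist_force: [1.0, -1.1, -0.1]
finger_gap: 0.06
grip_force: 0.0
```

Add to h.py:
```python
from scipy.spatial.transform import Rotation as Rn
def pose():
    s=env.get_state();q=s["orientation"];return s["tcp_pos"],Rn.from_quat(np.r_[q[1:],q[0]]),s
def goto(x,y,z,yaw_deg):
    """shift and turn (tool axes) to TCP x,y,z pointing down with tool x at yaw"""
    t,R,s=pose(); G=Rn.from_euler('z',yaw_deg,degrees=True)*Rn.from_euler('x',180,degrees=True)
    print("t",round(s["clock"],2),"tcp",np.round(t,4),"yaw",np.round(np.degrees(np.arctan2(*R.as_matrix()[1::-1,0])),2),"j",np.round(s["joint_pos"],3),"F",np.round(s["wrist_force"],1))
    print("shift",np.round(R.inv().apply(np.array([x,y,z])-t),4),"rv",np.round((R.inv()*G).as_rotvec(),4))
```

```bash
python3 -c "
from h import *
goto(.618,.248,.2,205.5)"
```

```text
t 1.7 tcp [ 0.407  -0.1444  0.2073] yaw 101.95 j [-0.527  0.035 -0.292  1.242 -0.     0.835] F [ 1.  -1.1 -0.1]
shift [0.3402 0.2877 0.0072] rv [-2.0000e-04  1.5000e-03 -1.8072e+00]
```

Scaled: 0.34 m is 0.5667, 0.288 m is 0.48, -1.44 rad is -0.4584.

>>> {"op": "send_path", "data": {
  "segments": [
    {"d": [0.07,0.06,0],"rotvec": [0,0,-0.0573]},
    {"d": [0.14,0.12,0],"rotvec": [0,0,-0.1146]},
    {"d": [0.21,0.18,0],"rotvec": [0,0,-0.1719]},
    {"d": [0.28,0.24,0],"rotvec": [0,0,-0.2292]},
    {"d": [0.35,0.3,0],"rotvec": [0,0,-0.2865]},
    {"d": [0.42,0.36,0],"rotvec": [0,0,-0.3438]},
    {"d": [0.49,0.42,0],"rotvec": [0,0,-0.4011]},
    {"d": [0.5667,0.48,0],"rotvec": [0,0,-0.4584]}
  ]
}}

```text
clock: 2.7
tcp_pos: [0.6207, 0.2466, 0.207]
orientation: [0.0, -0.039, 0.999, -0.0]
wrist_force: [1.9, 0.1, 0.0]
finger_gap: 0.0601
grip_force: 0.0
```

>>> {"op": "send_path", "data": {
  "segments": [
    {"rotvec": [0,0,-0.0573]},
    {"rotvec": [0,0,-0.1168]},
    {"rotvec": [0,0,-0.1168]}
  ]
}}

```text
clock: 3.08
tcp_pos: [0.6198, 0.2453, 0.2065]
orientation: [-0.0, -0.217, 0.976, -0.0]
wrist_force: [1.1, -0.6, 0.5]
finger_gap: 0.0601
grip_force: 0.0
```

Create w.py:
```python
from h import *
import sys
n=sys.argv[1]
p=viewer.read_camera("wrist"); save(p,n)
np.savez(n+".npz",**{k:np.array(p[k]) for k in("image","K","D","R","t")})
print("cam",np.round(-np.array(p["R"]).T@p["t"],3))
goto(.618,.248,.2,205.5)
```

```bash
python3 w.py w1
```

```text
cam [0.544 0.208 0.375]
t 3.12 tcp [0.6197 0.2451 0.2067] yaw -155.04 j [ 0.256  0.501  0.326  1.397 -0.    -0.179] F [-0.5  0.2 -0.2]
shift [0.0004 0.0034 0.0067] rv [-0.0001 -0.0003 -0.0094]
```

View pics/w1.png

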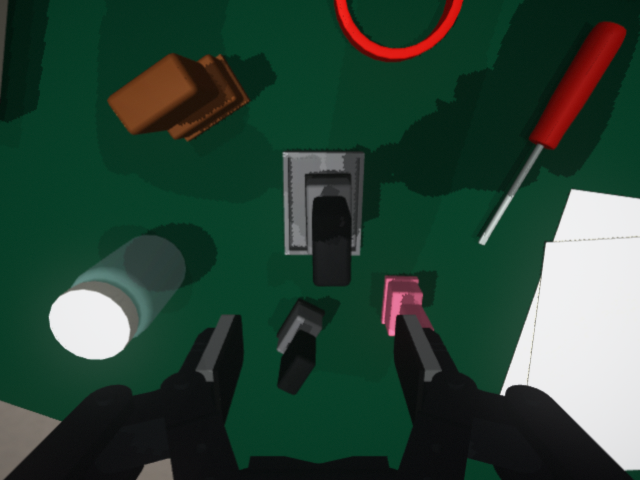

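Wrist view: the black stamp stands in its tray at (332,240), and the fingers at (225,360) and (415,360) straddle its lane. I'll overlay the predicted model to check the pose.

Add to h.py:
```python
def boxpts(x,y,yaw,L,W,z):
    c,s=np.cos(yaw),np.sin(yaw)
    return np.array([[x+c*a*L/2-s*b*W/2,y+s*a*L/2+c*b*W/2,z] for a,b in((-1,-1),(1,-1),(1,1),(-1,1))])
def overlay(p,box,f,rects):
    l,t,r,b=box; im=cv2.resize(np.ascontiguousarray(p["image"][t:b,l:r,::-1]),None,fx=f,fy=f,interpolation=cv2.INTER_CUBIC)
    im=cv2.convertScaleAbs(im,alpha=2,beta=25)
    for P,col in rects:
        q=(proj(p,P)+.5-[l,t])*f-.5
        cv2.polylines(im,[np.round(q*16).astype(np.int32)],True,col,1,cv2.LINE_AA,4)
    return im
```

Run:
```python
from h import *
y=np.radians(25.2)
def rs(x,yy): return [(boxpts(.6179,.2463,y,.096,.072,.014),(0,255,255)),(boxpts(x,yy,y,.052,.026,.127),(0,0,255)),(boxpts(x,yy,y,.062,.038,.050),(255,128,0)),(boxpts(x,yy,y,.052,.026,.067),(0,255,0))]
p=dict(np.load("w1.npz")); a=overlay(p,(270,140,380,300),3.6,rs(.618,.249))
p=dict(np.load("top0.npz")); b=overlay(p,(205,210,277,290),5.5,rs(.618,.249))
o=np.zeros((580,796,3),np.uint8);o[:a.shape[0],:a.shape[1]]=a;o[:b.shape[0],400:400+b.shape[1]]=b;cv2.imwrite("pics/ov1.png",o)
```

```text
(no output)
```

View pics/ov1.png

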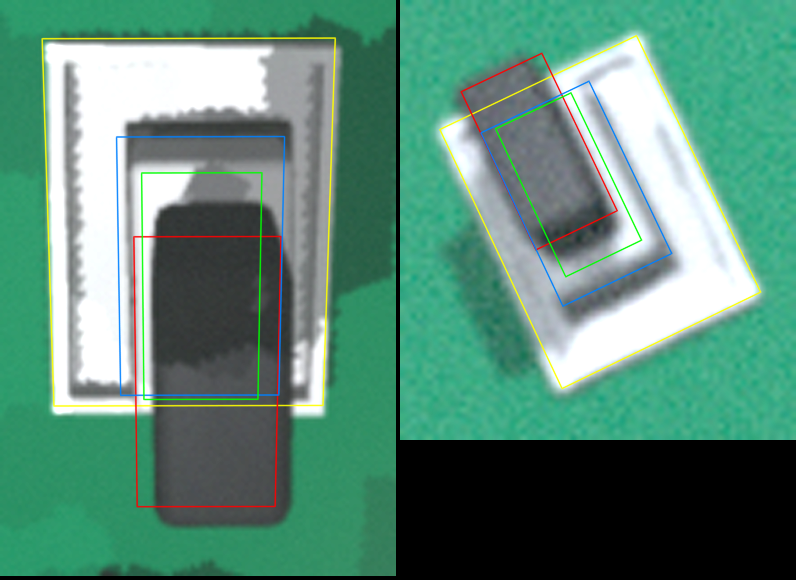

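Small residual: the stamp sits about 2 mm further along and 2 mm to the side of the prediction. I'll aim at (0.619, 0.251), yaw 205°.

```bash
python3 -c "
from h import *
goto(.619,.251,.083,205.0)"
```

```text
t 3.12 tcp [0.6197 0.2451 0.2067] yaw -155.04 j [ 0.256  0.501  0.326  1.397 -0.    -0.179] F [-0.5  0.2 -0.2]
shift [-0.0018  0.0057  0.1237] rv [-0.0001 -0.0003 -0.0006]
```

Scaled: 0.124 m is 0.2067, 0.11 m is 0.1833.

>>> {"op": "send_path", "data": {
  "segments": [
    {"d": [-0.0033,0.01,0.05]},
    {"d": [-0.0033,0.01,0.1]},
    {"d": [-0.0033,0.01,0.15]},
    {"d": [-0.0033,0.01,0.1833]},
    {"d": [-0.0033,0.01,0.2067]},
    {"d": [-0.0033,0.01,0.2067]}
  ]
}}

```text
clock: 3.88
tcp_pos: [0.6184, 0.2509, 0.082]
orientation: [-0.001, -0.217, 0.976, -0.0]
wrist_force: [-0.1, 0.4, -0.0]
finger_gap: 0.0598
grip_force: 0.0
```

>>> {"op": "send_path", "data": {
  "segments": [
    {},
    {},
    {},
    {}
  ],
  "jaw": 0.015,
  "squeeze": 80
}}

```text
clock: 4.38
tcp_pos: [0.6196, 0.252, 0.084]
orientation: [0.001, -0.218, 0.976, 0.0]
wrist_force: [-0.5, 1.6, 3.5]
finger_gap: 0.0245
grip_force: 80.7
```

```bash
python3 -c "
from h import *
goto(.619,.251,.083,205.0)"
```

```text
t 4.38 tcp [0.6196 0.252  0.084 ] yaw -154.82 j [ 2.660e-01  5.470e-01  1.000e-01  1.122e+00  1.000e-03 -1.730e-01] F [-0.5  1.6  3.5]
shift [ 0.001  -0.0007  0.001 ] rv [0.0003 0.0022 0.0032]
```

Scaled: -0.15 m is -0.25, -0.13 m is -0.2167.

>>> {"op": "send_path", "data": {
  "segments": [
    {"d": [0,0,-0.0333]},
    {"d": [0,0,-0.0833]},
    {"d": [0,0,-0.15]},
    {"d": [0,0,-0.2167]},
    {"d": [0,0,-0.25]},
    {"d": [0,0,-0.25]}
  ]
}}

```text
clock: 5.12
tcp_pos: [0.6198, 0.2512, 0.2339]
orientation: [0.001, -0.218, 0.976, -0.0]
wrist_force: [0.5, 0.2, -3.1]
finger_gap: 0.0243
grip_force: 80.3
```

```bash
python3 -c "
from h import *
goto(.556,-.183,.235,278.66)"
```

```text
t 5.12 tcp [0.6198 0.2512 0.2339] yaw -154.85 j [ 2.660e-01  5.030e-01  3.960e-01  1.461e+00 -1.000e-03 -1.730e-01] F [ 0.5  0.2 -3.1]
shift [ 0.2423 -0.3659 -0.0012] rv [-2.300e-03  1.000e-03 -1.283e+00]
```

Scaled: -0.366 m is -0.61, -0.332 m is -0.5533, -1.283 rad is -0.4084.

>>> {"op": "send_path", "data": {
  "segments": [
    {"d": [0.0333,-0.05,0],"rotvec": [0,0,-0.0382]},
    {"d": [0.0833,-0.1267,0],"rotvec": [0,0,-0.0891]},
    {"d": [0.1417,-0.2133,0],"rotvec": [0,0,-0.1464]},
    {"d": [0.2,-0.3,0],"rotvec": [0,0,-0.2037]},
    {"d": [0.2583,-0.39,0],"rotvec": [0,0,-0.261]},
    {"d": [0.3167,-0.4783,0],"rotvec": [0,0,-0.3183]},
    {"d": [0.3667,-0.5533,0],"rotvec": [0,0,-0.3692]},
    {"d": [0.4033,-0.61,0],"rotvec": [0,0,-0.4084]}
  ]
}}

```text
clock: 6.12
tcp_pos: [0.5539, -0.1847, 0.2305]
orientation: [0.001, 0.76, -0.65, -0.002]
wrist_force: [0.1, -0.4, -3.1]
finger_gap: 0.024
grip_force: 80.1
```

>>> {"op": "send_path", "data": {
  "segments": [
    {},
    {}
  ]
}}

```text
clock: 6.38
tcp_pos: [0.5547, -0.1826, 0.2311]
orientation: [0.0, 0.758, -0.652, -0.002]
wrist_force: [0.8, -0.7, -2.5]
finger_gap: 0.0241
grip_force: 80.1
```

Run:
```python
from h import *
goto(.556,-.183,.235,278.66)
for c in("wrist","top","side"):
    p=viewer.read_camera(c)
    np.savez(c+"2.npz",**{k:np.array(p[k]) for k in("image","K","D","R","t")})
    P=boxpts(.556,-.1827,np.radians(-81.34),.084,.060,.103)
    t,R,s=pose(); print(c,np.round(proj(p,P)).tolist(),np.round(proj(p,t)))
    save(p,c+"2")
    for l in("stamp",):
        for d in nets.outline_of(l,p)[:3]: print(round(d["confidence"],2),np.round(d["box"]))
o=np.hstack([cv2.resize(cv2.imread(f"pics/{c}2.png"),(400,300)) for c in("wrist","top")])
cv2.imwrite("pics/two.png",o)
```

```text
t 6.38 tcp [ 0.5547 -0.1826  0.2311] yaw -81.42 j [-0.455  0.329  0.127  1.372  0.    -2.176] F [ 0.8 -0.7 -2.5]
shift [ 0.0006 -0.0012 -0.0039] rv [ 0.0026  0.0019 -0.0014]
wrist [[354.0, 275.0], [357.0, 170.0], [276.0, 170.0], [280.0, 275.0]] [[318. 303.]]
0.77 [273. 418. 296. 457.]
0.64 [126.   0. 459. 365.]
top [[473.0, 294.0], [521.0, 285.0], [513.0, 250.0], [465.0, 259.0]] [[523. 263.]]
0.96 [159. 195. 194. 231.]
0.92 [208. 156. 235. 196.]
0.89 [294. 244. 332. 292.]
side [[369.0, 177.0], [366.0, 163.0], [342.0, 163.0], [344.0, 177.0]] [[358. 119.]]
0.93 [310. 218. 348. 286.]
0.7 [346.  99. 368. 155.]
0.7 [210. 269. 243. 325.]
```

View pics/wrist2.png

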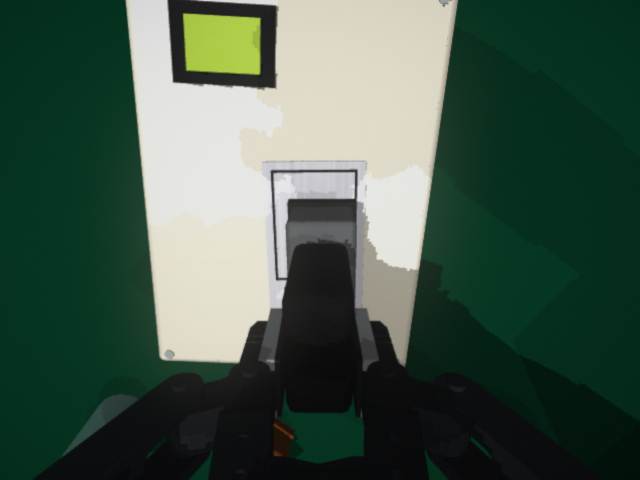

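Wrist view: the window frame shows at (273–357, 170–278), close to the prediction. The stamp hangs upright, with its foot's front edge at about row 200, columns 288–356. Next, a measurement of the foot's offset in the hand.

Create d.py:
```python
from h import *
p=dict(np.load("wrist2.npz")); t,R,s=pose(); yaw=np.radians(-81.42)
rects=[(boxpts(.556,-.1827,np.radians(-81.34),.084,.060,.103),(0,255,255))]
for z,L,W,col in((0,.066,.042,(0,0,255)),(.01,.066,.042,(255,128,0)),(.046,.062,.038,(0,255,0)),(.123,.052,.026,(255,0,255))):
    P=np.array([t+R.apply([a*L/2,b*W/2,.079-z]) for a,b in((1,-1),(1,1),(-1,1),(-1,-1))])
    rects.append((P,col)); print(z,np.round(proj(p,P),1).tolist())
cv2.imwrite("pics/ov2.png",overlay(p,(255,155,375,305),3.9,rects))
```

```bash
python3 d.py
```

```text
0 [[282.9, 198.7], [349.9, 198.4], [347.7, 293.8], [286.0, 294.1]]
0.01 [[281.5, 202.3], [351.2, 202.0], [348.9, 300.5], [284.9, 300.8]]
0.046 [[279.7, 221.7], [352.9, 221.4], [350.2, 326.3], [283.5, 326.6]]
0.123 [[277.8, 297.0], [354.1, 296.7], [350.6, 419.2], [282.8, 419.5]]
```

View pics/ov2.png

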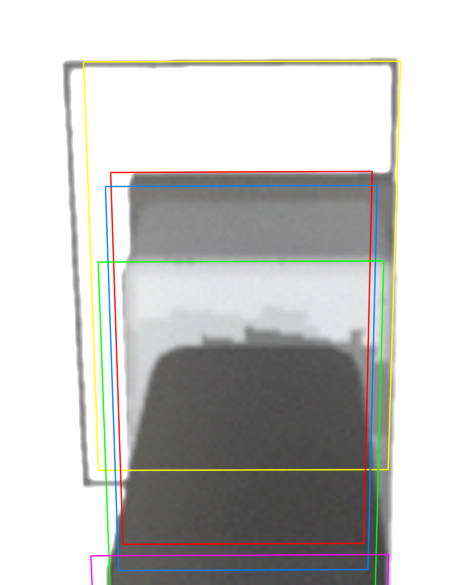

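The wrist view suggests the window lies a few mm towards -tool y compared with the top camera's estimate. I'll shift part of that and drop to about 10 mm above the plate, where the two can be compared almost free of parallax.

Scaled: 0.035 m is 0.0583, -0.003 m is -0.005.

>>> {"op": "send_path", "data": {
  "segments": [
    {"d": [0,-0.005,0.0167]},
    {"d": [0,-0.005,0.0333]},
    {"d": [0,-0.005,0.05]},
    {"d": [0,-0.005,0.0583]},
    {"d": [0,-0.005,0.0583]},
    {"d": [0,-0.005,0.0583]}
  ]
}}

```text
clock: 7.42
tcp_pos: [0.5587, -0.1825, 0.1982]
orientation: [-0.0, 0.759, -0.652, 0.0]
wrist_force: [-0.2, 0.2, -2.1]
finger_gap: 0.0244
grip_force: 80.0
```

Run:
```python
from h import *
goto(.556,-.183,.182,278.66)
p=viewer.read_camera("wrist");np.savez("wrist3.npz",**{k:np.array(p[k]) for k in("image","K","D","R","t")})
q=viewer.read_camera("side");np.savez("side3.npz",**{k:np.array(q[k]) for k in("image","K","D","R","t")})
a=overlay(p,(255,155,375,305),3.9,[]);b=overlay(q,(325,90,390,190),5,[])
o=np.zeros((590,800,3),np.uint8);o[:a.shape[0],:a.shape[1]]=a;o[:b.shape[0],472:472+b.shape[1]]=b[:, :328];cv2.imwrite("pics/ov3.png",o)
```

```text
t 7.42 tcp [ 0.5587 -0.1825  0.1982] yaw -81.33 j [-0.452  0.34   0.063  1.293 -0.    -2.174] F [-0.2  0.2 -2.1]
shift [0.0001 0.0028 0.0162] rv [-0.0004 -0.0004  0.0001]
```

View pics/ov3.png

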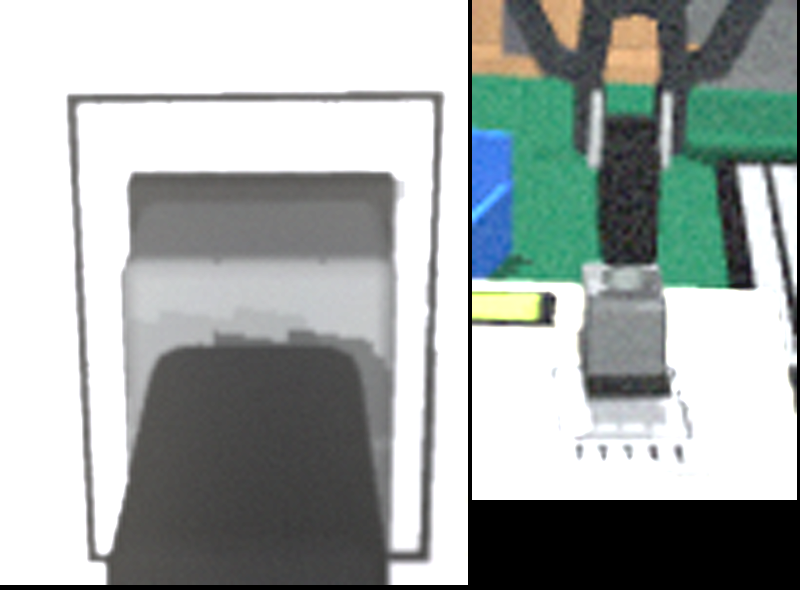

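The close view shows the foot inside the frame. Foot front edge is at crop (130–393, 172); frame corners are at (71,97), (439,97), (93,557), (426,555). The side view agrees that the stamp is upright over the window. Next, the residual shift.

Run:
```python
from h import *
p=dict(np.load("wrist3.npz")); t,R,s=pose()
f=lambda x,y:(255+(x+.5)/3.9-.5,155+(y+.5)/3.9-.5)
T=lambda uv,z:np.round(1000*R.inv().apply(onz(p,f(*uv),z)-t),1)
W=[T(u,.103) for u in((71,97),(439,97),(426,555),(93,557))]
print("win",W,"c",np.mean(W,0),"yaw",np.degrees(np.arctan2((W[0]+W[1]-W[2]-W[3])[1],(W[0]+W[1]-W[2]-W[3])[0])))
for h in(.077,.080,.083):
    F=[T(u,t[2]-h) for u in((130,173),(393,173))]; print(h,"foot",F,"centre y",(F[0][1]+F[1][1])/2,"x",(F[0][0]+F[1][0])/2-33)
```

```text
win [array([ 41.3, -30.5,  95.4]), array([41.3, 32. , 95.4]), array([-44.7,  33. ,  95.3]), array([-45.2, -29.6,  95.4])] c [-1.825  1.225 95.375] yaw -0.6310584292824191
0.077 foot [array([ 32.2, -19.4,  77. ]), array([32.2, 22.8, 77. ])] centre y 1.700000000000001 x -0.7999999999999972
0.08 foot [array([ 31.5, -19.6,  80. ]), array([31.5, 23.1, 80. ])] centre y 1.75 x -1.5
0.083 foot [array([ 30.9, -19.8,  83. ]), array([30.9, 23.4, 83. ])] centre y 1.799999999999999 x -2.1000000000000014
```

Scaled: 0.014 m is 0.0233, 0.012 m is 0.02, -0.01 rad is -0.0032.

>>> {"op": "send_path", "data": {
  "segments": [
    {"d": [-0.0017,-0.0008,0.0067],"rotvec": [0,0,-0.0032]},
    {"d": [-0.0017,-0.0008,0.0133],"rotvec": [0,0,-0.0032]},
    {"d": [-0.0017,-0.0008,0.02],"rotvec": [0,0,-0.0032]},
    {"d": [-0.0017,-0.0008,0.0233],"rotvec": [0,0,-0.0032]},
    {"d": [-0.0017,-0.0008,0.0233],"rotvec": [0,0,-0.0032]}
  ]
}}

```text
clock: 8.15
tcp_pos: [0.5589, -0.1813, 0.1838]
orientation: [0.0, 0.762, -0.648, -0.0]
wrist_force: [0.1, -0.0, -2.6]
finger_gap: 0.0245
grip_force: 80.2
```

>>> {"op": "send_path", "data": {
  "segments": [
    {"d": [0,0,0.0033]},
    {"d": [0,0,0.0067]},
    {"d": [0,0,0.0067]}
  ]
}}

```text
clock: 8.52
tcp_pos: [0.5591, -0.1816, 0.1809]
orientation: [0.0, 0.762, -0.648, 0.001]
wrist_force: [-2.6, -0.7, 5.4]
finger_gap: 0.0243
grip_force: 81.3
```

Scaled: 0.006 m is 0.01, 0.004 m is 0.0067.

>>> {"op": "send_path", "data": {
  "segments": [
    {"d": [0,0,0.0033]},
    {"d": [0,0,0.0067]},
    {"d": [0,0,0.01]},
    {"d": [0,0,0.01]}
  ]
}}

```text
clock: 9.02
tcp_pos: [0.5591, -0.1817, 0.1759]
orientation: [0.0, 0.762, -0.648, 0.001]
wrist_force: [-4.0, 0.3, 10.7]
finger_gap: 0.0242
grip_force: 82.0
```

Scaled: 0.003 m is 0.005, 0.0015 m is 0.0025.

>>> {"op": "send_path", "data": {
  "segments": [
    {"d": [0,0,0.0025]},
    {"d": [0,0,0.005]},
    {"d": [0,0,0.005]}
  ]
}}

```text
clock: 9.4
tcp_pos: [0.5591, -0.1818, 0.1735]
orientation: [0.0, 0.762, -0.648, 0.001]
wrist_force: [-4.8, 0.9, 12.7]
finger_gap: 0.0242
grip_force: 82.3
```

Scaled: 0.002 m is 0.0033, 0.001 m is 0.0017.

>>> {"op": "send_path", "data": {
  "segments": [
    {"d": [0,0,0.0017]},
    {"d": [0,0,0.0033]},
    {"d": [0,0,0.0033]}
  ]
}}

```text
clock: 9.78
tcp_pos: [0.5592, -0.1819, 0.1733]
orientation: [-0.0, 0.762, -0.648, 0.002]
wrist_force: [-7.5, 1.4, 21.4]
finger_gap: 0.0245
grip_force: 83.3
```

On the stop: the height no longer changes while the force climbs. A touch firmer, then hold.

Scaled: 0.001 m is 0.0017.

>>> {"op": "send_path", "data": {
  "segments": [
    {"d": [0,0,0.0017]},
    {"d": [0,0,0.0017]},
    {"d": [0,0,0.0017]},
    {"d": [0,0,0.0017]},
    {"d": [0,0,0.0017]},
    {"d": [0,0,0.0017]},
    {"d": [0,0,0.0017]},
    {"d": [0,0,0.0017]}
  ]
}}

```text
clock: 10.78
tcp_pos: [0.5592, -0.1819, 0.1732]
orientation: [-0.0, 0.762, -0.648, 0.003]
wrist_force: [-9.3, 2.4, 25.9]
finger_gap: 0.0241
grip_force: 84.0
```

Scaled: -0.045 m is -0.075, -0.033 m is -0.055.

>>> {"op": "send_path", "data": {
  "segments": [
    {"d": [0,0,-0.005]},
    {"d": [0,0,-0.01]},
    {"d": [0,0,-0.015]},
    {"d": [0,0,-0.02]},
    {"d": [0,0,-0.0283]},
    {"d": [0,0,-0.0383]},
    {"d": [0,0,-0.055]},
    {"d": [0,0,-0.075]}
  ]
}}

```text
clock: 11.78
tcp_pos: [0.5588, -0.1811, 0.2132]
orientation: [0.0, 0.762, -0.648, -0.0]
wrist_force: [0.4, 0.9, -2.1]
finger_gap: 0.0243
grip_force: 80.1
```

>>> {"op": "send_path", "data": {
  "segments": [
    {"d": [0,0,-0.025]},
    {"d": [0,0,-0.025]}
  ]
}}

```text
clock: 12.02
tcp_pos: [0.56, -0.1818, 0.2299]
orientation: [-0.0, 0.762, -0.648, 0.002]
wrist_force: [0.1, 0.4, -3.8]
finger_gap: 0.0244
grip_force: 80.2
```

Run:
```python
from h import *
goto(.619,.251,.24,205.0)
p=viewer.read_camera("wrist");np.savez("wrist4.npz",**{k:np.array(p[k]) for k in("image","K","D","R","t")})
save(p,"wrist4")
```

```text
t 12.03 tcp [ 0.56   -0.1818  0.2299] yaw -80.75 j [-0.45   0.333  0.129  1.364 -0.    -2.182] F [ 0.1  0.4 -3.8]
shift [-0.4176 -0.1278 -0.0106] rv [-3.8000e-03  1.0000e-04  1.2959e+00]
```

View pics/wrist4.png

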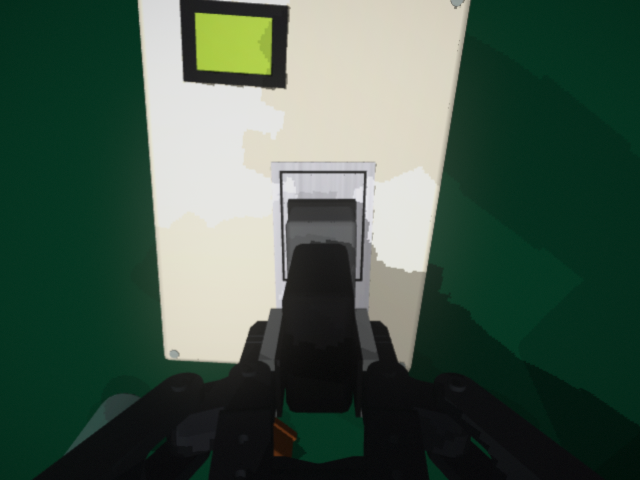

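The stamp still sits upright and unslipped in the hand, foot at (288–356, 200) as before. Carrying it back to the tray.

Scaled: -0.418 m is -0.6967, -0.38 m is -0.6333, 1.296 rad is 0.4125.

>>> {"op": "send_path", "data": {
  "segments": [
    {"d": [-0.05,-0.0167,-0.0083],"rotvec": [0,0,0.0318]},
    {"d": [-0.1417,-0.0433,-0.0167],"rotvec": [0,0,0.0828]},
    {"d": [-0.2417,-0.0733,-0.0167],"rotvec": [0,0,0.1401]},
    {"d": [-0.3417,-0.105,-0.0167],"rotvec": [0,0,0.1974]},
    {"d": [-0.4417,-0.135,-0.0167],"rotvec": [0,0,0.2546]},
    {"d": [-0.5417,-0.1667,-0.0167],"rotvec": [0,0,0.3119]},
    {"d": [-0.6333,-0.195,-0.0167],"rotvec": [0,0,0.3661]},
    {"d": [-0.6967,-0.2133,-0.0167],"rotvec": [0,0,0.4125]}
  ]
}}

```text
clock: 13.08
tcp_pos: [0.6179, 0.2541, 0.2371]
orientation: [-0.0, -0.214, 0.977, -0.0]
wrist_force: [0.2, 0.1, -2.3]
finger_gap: 0.0239
grip_force: 80.2
```

>>> {"op": "send_path", "data": {
  "segments": [
    {},
    {},
    {}
  ]
}}

```text
clock: 13.45
tcp_pos: [0.6181, 0.2505, 0.2377]
orientation: [-0.0, -0.216, 0.976, -0.0]
wrist_force: [0.6, -0.2, -2.8]
finger_gap: 0.0242
grip_force: 80.2
```

```bash
python3 -c "
from h import *
goto(.6193,.2505,.086,205.0)"
```

```text
t 13.45 tcp [0.6181 0.2505 0.2377] yaw -155.07 j [ 0.265  0.502  0.403  1.473 -0.    -0.17 ] F [ 0.6 -0.2 -2.8]
shift [-0.0012 -0.0005  0.1517] rv [-0.0003 -0.0007 -0.0012]
```

Scaled: 0.151 m is 0.2517, 0.146 m is 0.2433.

>>> {"op": "send_path", "data": {
  "segments": [
    {"d": [-0.0017,-0.0008,0.05]},
    {"d": [-0.0017,-0.0008,0.1167]},
    {"d": [-0.0017,-0.0008,0.1833]},
    {"d": [-0.0017,-0.0008,0.225]},
    {"d": [-0.0017,-0.0008,0.2433]},
    {"d": [-0.0017,-0.0008,0.2517]},
    {"d": [-0.0017,-0.0008,0.2517]}
  ]
}}

```text
clock: 14.32
tcp_pos: [0.6199, 0.2516, 0.0878]
orientation: [0.001, -0.216, 0.976, -0.0]
wrist_force: [-0.2, -0.3, -2.9]
finger_gap: 0.0242
grip_force: 80.1
```

>>> {"op": "send_path", "data": {
  "segments": [
    {"d": [0,0,0.0017]},
    {"d": [0,0,0.005]},
    {"d": [0,0,0.005]}
  ]
}}

```text
clock: 14.7
tcp_pos: [0.6197, 0.2521, 0.0844]
orientation: [0.001, -0.217, 0.976, -0.0]
wrist_force: [0.2, 0.3, -0.3]
finger_gap: 0.0236
grip_force: 80.2
```

Foot touching the tray floor (the weight has come off the wrist). Release and lift.

Scaled: 0.001 m is 0.0017.

>>> {"op": "send_path", "data": {
  "segments": [
    {"d": [0,0,0.0017]},
    {"d": [0,0,0.0017]}
  ]
}}

```text
clock: 14.95
tcp_pos: [0.6198, 0.252, 0.0839]
orientation: [0.001, -0.216, 0.976, 0.0]
wrist_force: [-0.9, 0.3, 3.7]
finger_gap: 0.0244
grip_force: 81.0
```

>>> {"op": "send_path", "data": {
  "segments": [
    {},
    {},
    {},
    {}
  ],
  "jaw": 0.06
}}

```text
clock: 15.45
tcp_pos: [0.6191, 0.2517, 0.0826]
orientation: [-0.0, -0.216, 0.976, -0.0]
wrist_force: [0.3, 0.2, -0.5]
finger_gap: 0.0604
grip_force: 0.0
```

>>> {"op": "send_path", "data": {
  "segments": [
    {"d": [0,0,-0.0333]},
    {"d": [0,0,-0.0833]},
    {"d": [0,0,-0.15]},
    {"d": [0,0,-0.2167]},
    {"d": [0,0,-0.25]},
    {"d": [0,0,-0.25]}
  ]
}}

```text
clock: 16.2
tcp_pos: [0.6204, 0.2521, 0.2349]
orientation: [0.002, -0.216, 0.976, 0.0]
wrist_force: [-0.2, 0.2, -0.1]
finger_gap: 0.0603
grip_force: 0.0
```

```bash
python3 w.py w9
```

```text
cam [0.544 0.215 0.403]
t 16.25 tcp [0.6196 0.2519 0.2331] yaw -155.01 j [ 0.266  0.504  0.395  1.461 -0.    -0.17 ] F [-0.5 -0.5  0.4]
shift [ 0.0031 -0.0029  0.0331] rv [-0.0003  0.0012 -0.0088]
```

View pics/w9.png

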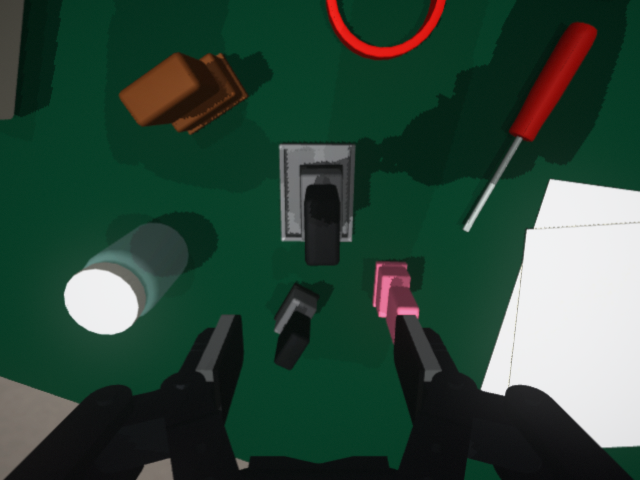

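The stamp stands upright inside its tray at (322,210), the gripper is clear, and the tape, screwdriver and jar are untouched.

```bash
python3 -c "
from h import *
print(env.hand_in())"
```

```text
the job is handed in; nothing more can be done
None
```

The stamp was set inside the window, pressed onto its stop at about 26 N for about a second, lifted straight off and stood back upright in its tray; the job was handed in after about 16 s, with no verdict shown.

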